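# Pop a seed tube and trap it on the ramp

### The arm

A 7-joint arm with a two-finger parallel gripper is mounted at the origin on the work surface. World frame = base frame: x ahead of the robot, y to its left, z up, the work surface at z = 0. Lengths are in mm, angles in rad, forces in N, time in s.
With the tool pointing down it reaches from about 400 to 875 mm from the base axis. Payload 4.4 kg.
Tool frame: the origin (TCP) lies on the centre line of the jaws, within the pads' length; the fingertips stand 8 mm ahead of it and the grasp point (between the pads) lies 11 mm behind it; x points along the fingers, z is the direction in which the jaws open and shut, and the axes are right-handed (so a half turn about x gives the same grasp; the last joint's range is limited). The gripper opens to 85 mm and grips with 20 to 120 N. Pads are 22 mm wide; open, the fingers measure 114 mm over their backs; the gripper's body (76 mm by 85 mm) begins 54 mm behind the grasp point. The pads swing forward as they close: fully open they stand 13 mm farther back than shut.
Start: joints at [-1.397, 0.628, 0.038, 1.517, -0.027, 0.996, -0.02], TCP at [154.355, 631.421, 239.313] pointing down, gripper open.
Joint ranges: [-3.06, 3.06], [-0.37, 2.12], [-1.25, 1.32], [0.18, 2.47], [-1.1, 4.24], [0.23, 1.98], [-2.94, 2.94]. Speed limits (rad/s): [2.57, 2.57, 3.14, 3.14, 3.14, 3.14, 3.14].

### API

Orientations are given as [roll, pitch, yaw] about the fixed x, y, z axes, in that order (R = Rz(yaw) Ry(pitch) Rx(roll)).
In Python, from cell import ctrl, get_image, camera_params gives the robot as it stands. The module is installed in compiled form; this text tells all that it offers.
- The arm moves only by the shell command python3 -m handwheel 'ROWS'. ROWS is text: rows parted by semicolons, each of 7 numbers parted by spaces: the opening, from -1 (shut) to 1 (fully open), then the shift along the tool's x, y, z in mm, then the turn, a rotation vector about the tool's x, y, z in rad. In form: grip x y z wx wy wz; .... A call has 1 to 10 rows; each row shifts and turns the pose as measured when the row begins, along the tool's axes as they then stand; what a row does not reach is not made up. A row lasts 1/10 s, in which the tool goes at most 50 mm and 8.59 degrees, less where a joint would pass 70% of its speed; a pose out of reach is approached as far as the arm can. A call with a gripper value outside its range is refused whole. The fingers move at their own pace and stop on an object; the grip force is fixed at half the most. Time passes only in rows, so rows that do not move let the fingers close. It gives the time, the measured TCP pose, the force and the opening at its end, in the units of the state.
- ctrl.read_state(): the state, without advancing time (a new reading comes with each control period).
- get_image(name): name is "scene" or "top" or "wrist"; returns the picture (384x512x3 uint8, blue, green, red); there is no depth.
- camera_params(name): a dict with "fx", "fy", "cx", "cy" (pixels), "eye" and "orientation" of the camera in the world. Camera axes: x right, y up, looking along -z (the intrinsics and any distortion apply to the point x, -y, -z); pixel columns grow to the right and rows downward; lengths in mm; the calibration is good to about 2 mm. A picture is of the moment at which its call begins: read the wrist's pose just before it. camera_params takes no time and is no camera call; for the wrist camera it gives the pose at the moment of the call.
- ctrl.finish_job(): hands the job in, once; it reports no verdict.
The state is a dict: "clock": time; "qpos": joint angles; "qd": joint speeds; "tau": joint torques, N m; "eef_pos": TCP position; "tool_rot": TCP orientation; "force": force on the tool from outside, world axes, zero at the start; "torque": the same for the moment, N m; "width": finger opening in mm.
Only numpy, scipy, OpenCV 4.12 (cv2) and the standard library are available. Lean on these libraries where they do the work, as an engineer would, in place of code of your own. Each camera call takes 0.05 s, during which the arm holds its last target.

### The job

In the two-lane seed dispenser, press the yellow spring pad behind the orange seed tube with one fingertip so that the tube pops over its crest, and trap it with the other finger, standing in the lane ahead of it, before it rolls off the end of the ramp. Do not pinch or lift the tube, and leave the green tube and everything else on the table where they are. Finish while holding: the program ends with the orange tube at rest on its ramp, leaning against the finger.

Things in the scene. Friction and masses are not known exactly. Their poses are not given: they have to be found in the camera images.
- dispenser: Fixed two-lane seed dispenser, light wood with white deck, 170 (x) x 138 (y) x 59 high. Origin: on the table between the lanes. +x points from the ramp end to the yellow pads, so tubes roll towards -x; z up. Lane centres at y = +33 and -33, each 60 wide between 6 thick walls (52 high beside the seat, 40 beside the pads, about 10 above the ramp). Pads centred at x = +41, seated tube axis at x = +2.
- crest_a (a point): Crest of the deck on the centre line of the lane at dispenser y = +33: dispenser x = -6, 42 above the table. Behind it (+x) the seat tilts 6 degrees back to a 44 wide steel pusher that the tube rests on; ahead of it (-x) the white ramp falls by 12 degrees to its open end. The lane ahead of the seated tube (x below -12) is free: a finger may stand there before the pad is pressed.
- crest_b (a point): The same for the lane at dispenser y = -33.
- end_a (a point): Open end of the ramp, on the deck, on the centre line of the lane at dispenser y = +33: dispenser x = -110, 20 above the table; no stop there.
- end_b (a point): The same for the lane at dispenser y = -33.
- tube_orange: Loose orange seed tube with a white cap at one end, a closed cylinder 28 in diameter and 56 long, about 80 g, lying across its lane (it can be in either lane). Origin: its centre; y is its long axis. At the start it is seated with its centre about 55 above the table. Once its axis is past the crest it rolls freely down the ramp within about a second.
- tube_green: The same tube in green, seated in the other lane; to be left there.
- pad_a (a joint): Travel of the spring pad of the lane at dispenser y = +33, in m: 0 up, 0.012 fully down. Spring: 1 N at first, 4 N fully down; it comes back up when released. As it goes down, the steel pusher moves 1.17 times as far towards dispenser -x and pushes that lane's tube; the tube goes over the crest after about 7 to 8 mm of pad travel.
- pad_b (a joint): The same for the lane at dispenser y = -33.
- pad_a_top (a point): Centre of the yellow top of the pad at dispenser y = +33; the top is level, 38 (x) x 46 (y), 55 above the table when up and 43 when fully down. It moves with the pad.
- pad_b_top (a point): The same for the pad at dispenser y = -33.
- pots: Bystander: nested stack of three black plastic nursery pots, 114 in diameter, 156 high. Origin: centre of its underside.
- tamper: Bystander: stainless steel tamper standing upright, 56 in diameter, 90 high. Origin: centre of its underside.
- bowl: Bystander: small blue glazed bowl, 110 in diameter, 50 high. Origin: centre of its underside.
- chopsticks: Bystander: pair of wooden chopsticks lying side by side along x in a paper band, 228 long, 8 high. Origin: middle, underside.
- trowel: Bystander: flat-bladed hand tool, 240 long, lying along its x. Origin: middle, underside.
- jar: Bystander: green jar with cork lid, 64 in diameter, 85 high. Origin: centre of its underside.
Not all that is in view belongs to the job. Leave any black or turquoise look-alike of the dispenser alone.

How it is judged:
By the outcome, as a careful person would: the job done as asked, in the order asked, and still so for the second after the job is handed in, while the arm keeps its last pose, push and grip.
It also fails if it takes over 32 s, if anything falls off the work surface, if the arm or the gripper's body presses on something with over 40 N, if the wrist force passes 120 N, or if a joint passes its speed limit or range.

## Working session

There is one attempt and no reset: what is moved stays moved. The work goes in short steps, Python scripts to look and compute and a shell command to move; the robot and the scene stay as the last step left them, time stands still between calls to the robot, and variables do not carry over. Pictures are saved under pics/ and viewed, and the job is handed in when it is done.

```bash
mkdir -p pics; ls
python3 - <<'E'
from cell import ctrl,get_image,camera_params
import cv2
s=ctrl.read_state(); print({k:(v if not hasattr(v,'tolist') else v.tolist()) for k,v in s.items()})
for n in ["scene","top"]:
    im=get_image(n); cv2.imwrite(f"pics/{n}0.png",im); print(n,camera_params(n))
print(camera_params("wrist"))
E
```

```text
pics
{'clock': 0.0, 'qpos': [-1.396820321330003, 0.629323319081351, 0.03844404195904497, 1.5183661800825408, -0.026970932781918738, 0.9962798128657593, -0.020022587684471266], 'qd': [-0.0013643553777892765, 0.00026143390432188006, 0.0007064611493553259, 0.00013179109549648382, -0.000580388974646689, -0.00026411365660622855, -0.00011161632250926075], 'tau': [0.00028444299459806643, -56.341742277145386, 1.226147934794426, -19.343467354774475, 0.011048150772694498, 0.01063111878465861, 1.9758234515165896e-06], 'eef_pos': [154.20337899090768, 630.8257664759749, 238.40447303260538], 'tool_rot': [-3.1153049455901605, 1.568937710044394, -1.7842930409841222], 'force': [0.45475878422031624, -0.37563018403625265, 0.13812302446588012], 'torque': [0.02342975335141299, -0.026926648299061717, -0.04523006899811648], 'width': 85.36389382654953}
scene {'fx': 367.1465294520654, 'fy': 367.1465294520654, 'cx': 255.27564736671613, 'cy': 195.65645941516348, 'eye': array([1167.73757613,  904.36444867,  745.63208527]), 'orientation': array([1.00575968, 0.02191595, 2.48684165])}
top {'fx': 399.88745724776913, 'fy': 399.88745724776913, 'cx': 257.3552892681596, 'cy': 193.3011362815968, 'eye': array([ 443.14520838,   49.292384  , 1200.96783815]), 'orientation': array([ 0.09928863, -0.00631193, -1.57364756])}
{'fx': 290.46598189336225, 'fy': 290.46598189336225, 'cx': 259.6255534753123, 'cy': 199.7915400907288, 'eye': array([ 75.68110195, 650.19422462, 373.00516202]), 'orientation': array([-0.3196569 ,  0.00167735,  1.33205285])}
```

View pics/scene0.png

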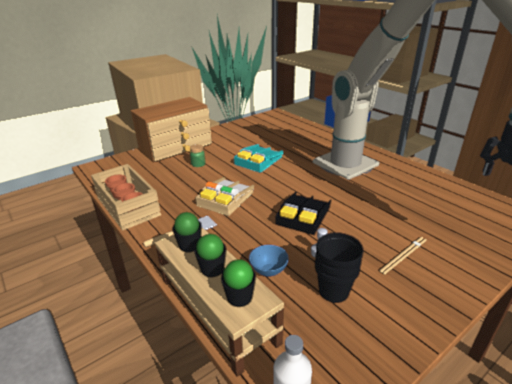

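View pics/top0.png

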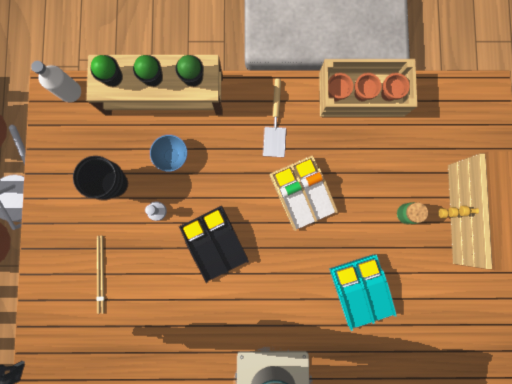

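Two views show three dispensers: the wood and white one at top-view (304,193) with orange and green tubes, a black one at (213,243) and a turquoise one at (363,292). The wood and white one fits the description. I'll enlarge it to confirm and to measure.

```bash
cat > h.py <<'E'
import numpy as np
from scipy.spatial.transform import Rotation as R
from cell import ctrl,get_image,camera_params
def proj(P,c):
    P=np.atleast_2d(P).astype(float)
    Rm=R.from_euler('xyz',c['orientation']).as_matrix()
    q=(P-c['eye'])@Rm
    return np.c_[c['fx']*q[:,0]/-q[:,2]+c['cx'], c['fy']*-q[:,1]/-q[:,2]+c['cy']]
def back(uv,z,c):
    uv=np.atleast_2d(uv).astype(float)
    Rm=R.from_euler('xyz',c['orientation']).as_matrix()
    d=np.c_[(uv[:,0]-c['cx'])/c['fx'],-(uv[:,1]-c['cy'])/c['fy'],-np.ones(len(uv))]@Rm.T
    t=(z-c['eye'][2])/d[:,2]
    return c['eye']+t[:,None]*d
E
python3 - <<'E'
from h import *
import cv2
im=cv2.imread('pics/top0.png'); 
c=cv2.resize(im[145:245,255:355],None,fx=6,fy=6,interpolation=cv2.INTER_CUBIC); cv2.imwrite('pics/topcrop.png',c)
im=cv2.imread('pics/scene0.png'); 
c=cv2.resize(im[165:225,185:265],None,fx=8,fy=8,interpolation=cv2.INTER_CUBIC); cv2.imwrite('pics/scenecrop.png',c)
print(proj([[0,0,0],[600,0,0]],camera_params('top')),proj([0,0,0],camera_params('scene')))
hsv=cv2.cvtColor(cv2.imread('pics/top0.png'),cv2.COLOR_BGR2HSV)
m=cv2.inRange(hsv,(22,150,150),(34,255,255)); n,l,s,ce=cv2.connectedComponentsWithStats(m)
for i in range(1,n):
    if s[i,4]>50: print(s[i],ce[i],back(ce[i],55,camera_params('top')), cv2.minAreaRect(np.argwhere(l==i)[:,::-1].astype(np.float32)))
E
```

```text
[[272.28006053 387.75066364]
 [270.98219623 181.0338045 ]] [[345.10943034 163.04502796]]
[296 159  20  18 222] [305.05405405 167.6036036 ] [[631.88609478 -96.84376048  55.        ]] ((305.0000305175781, 167.5), (13.416407585144043, 16.54690170288086), 63.43495178222656)
[275 168  20  18 220] [284.53636364 176.57272727] [[605.74774096 -37.04874582  55.        ]] ((284.4914245605469, 176.6465606689453), (13.130645751953125, 16.675920486450195), 66.80140686035156)
[204 210  20  19 225] [213.27111111 219.12444444] [[483.35472169 168.00924758  55.        ]] ((213.30003356933594, 219.10003662109375), (12.969193458557129, 16.54690170288086), 63.43495178222656)
[183 221  20  18 222] [192.54054054 229.41441441] [[454.2120354  226.84358731  55.        ]] ((192.50003051757812, 229.50003051757812), (12.969194412231445, 16.54690170288086), 63.43495178222656)
[359 260  20  17 240] [368.55       268.10833333] [[ 343.66790965 -272.58881869   55.        ]] ((368.54998779296875, 268.1500244140625), (13.914020538330078, 16.76007080078125), 71.56504821777344)
[337 267  20  18 232] [346.74568966 275.23706897] [[ 324.00216529 -210.25029049   55.        ]] ((346.75, 275.2500305175781), (13.597792625427246, 16.443843841552734), 71.56504821777344)
```

View pics/topcrop.png

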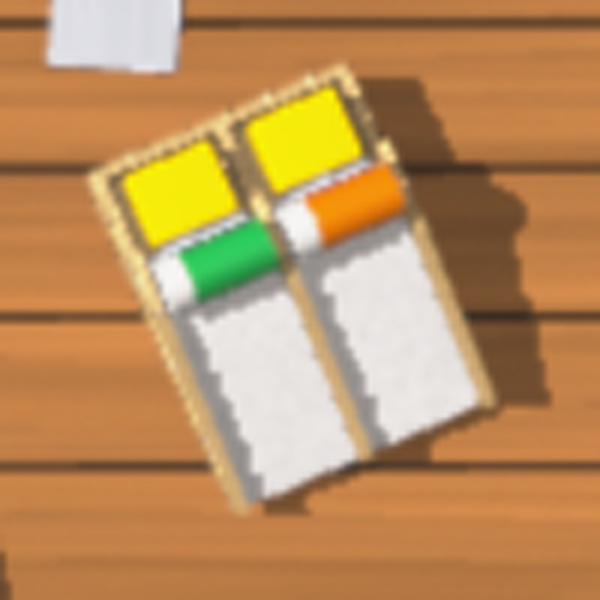

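View pics/scenecrop.png

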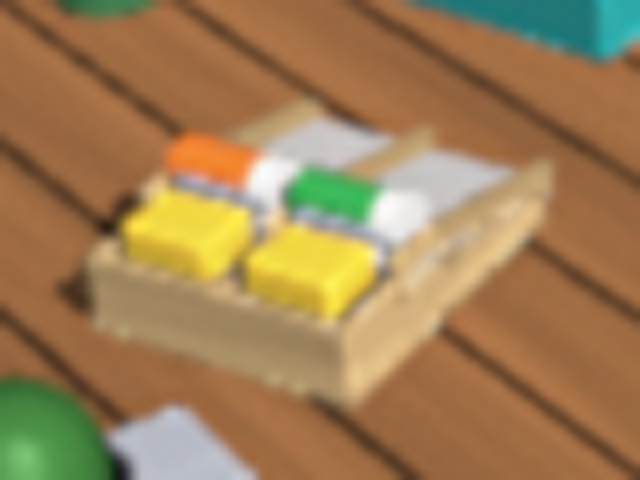

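```bash
cat > fit.py <<'E'
from h import *
import cv2
from scipy.optimize import least_squares
ct=camera_params('top'); cs=camera_params('scene')
f=lambda p,s,o:(np.array(p,float)+.5)/s-.5+np.array(o)
padq=np.array([[122,182],[212,142],[238,207],[152,247],[247,124],[332,86],[362,152],[278,192]])
L=[[60,56,55],[60,10,55],[22,10,55],[22,56,55],[60,-10,55],[60,-56,55],[22,-56,55],[22,-10,55],
   [-110,0,30]]
uv=f(np.r_[padq,[[366,455]]],6,(255,145))
def W(p,L):
    c,s=np.cos(p[2]),np.sin(p[2]); L=np.array(L,float)
    return np.c_[p[0]+c*L[:,0]-s*L[:,1],p[1]+s*L[:,0]+c*L[:,1],L[:,2]]
r=least_squares(lambda p:(proj(W(p,L),ct)-uv).ravel(),[580,-80,.41],loss='soft_l1',x_scale=[10,10,.05])
p=r.x; print(p,np.round((proj(W(p,L),ct)-uv),2).tolist())
np.save('pose.npy',p)
tests=[[2,33,55],[2,-33,55],[41,33,55],[41,-33,55],[-110,69,30],[-110,-69,30],[-110,0,30],[60,69,40],[60,-69,40],[-6,-33,42]]
print(np.round(W(p,tests),1).tolist())
for n,c,o,s,roi in(('top',ct,(255,145),6,(slice(145,245),slice(255,355))),('scene',cs,(185,165),8,(slice(165,225),slice(185,265)))):
    im=cv2.resize(cv2.imread(f'pics/{n}0.png')[roi],None,fx=s,fy=s,interpolation=cv2.INTER_CUBIC)
    for q in proj(W(p,tests+L),c):
        a=(q-np.array(o)+.5)*s-.5
        cv2.circle(im,tuple(int(x) for x in a),4,(255,0,255),-1)
    cv2.imwrite(f'pics/{n}_fit.png',im)
E
python3 fit.py
```

```text
[ 5.80609922e+02 -8.42661243e+01  4.16935532e-01] [[-0.17, -0.74], [-0.72, -0.46], [0.4, 0.58], [0.25, 0.34], [-0.28, -0.23], [-0.07, -0.25], [0.42, 0.56], [0.01, 0.29], [0.08, -0.12]]
[[569.1, -53.3, 55.0], [595.8, -113.6, 55.0], [604.7, -37.5, 55.0], [631.5, -97.8, 55.0], [452.1, -65.7, 30.0], [508.0, -191.9, 30.0], [480.0, -128.8, 30.0], [607.5, 3.1, 40.0], [663.4, -123.1, 40.0], [588.5, -116.9, 42.0]]
```

```bash
python3 -c "
import cv2,numpy as np
a=cv2.imread('pics/top_fit.png');b=cv2.imread('pics/scene_fit.png')
b=cv2.resize(b,(400,300));a=cv2.resize(a,(400,400));o=np.zeros((400,800,3),np.uint8);o[:,:400]=a;o[:300,400:]=b
cv2.imwrite('pics/fit2.png',o)"
```

```text
(no output)
```

View pics/fit2.png

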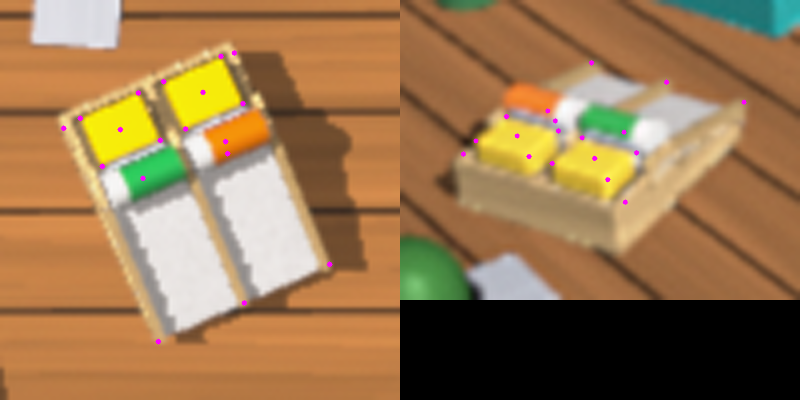

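The overlay agrees: the pad corners, lane wall and orange tube centre fit to about 1–2 mm, and the pad spacing is 65 mm against 66. Orange is in the y = -33 lane (b). Next I'll plan the hover pose.

```bash
cat > plan.py <<'E'
from h import *
import sys
# target: TCP at lane x_d, y=-33, height z ; tilt deg
xd,z,tilt,sg=[float(a) for a in sys.argv[1:5]]; yd=float(sys.argv[5]) if len(sys.argv)>5 else -33.
p=np.load('pose.npy'); c,s=np.cos(p[2]),np.sin(p[2]); e=np.array([c,s,0]);t=np.radians(tilt);up=np.array([0,0,1.])
T=p[0]*np.array([1,0,0])+p[1]*np.array([0,1.,0])+e*xd+np.array([-s,c,0])*yd+up*z
X=e*np.sin(t)-up*np.cos(t); Z=sg*(e*np.cos(t)+up*np.sin(t)); Y=np.cross(Z,X)
Rt=np.c_[X,Y,Z]
st=ctrl.read_state(); P=np.array(st['eef_pos']); Rc=R.from_euler('xyz',st['tool_rot']).as_matrix()
print('clk',st['clock'],'eef',P.round(1),'F',np.round(st['force'],2),'w',round(st['width'],1),'q',np.round(st['qpos'],2))
d=T-P; print('cur axes x,z',Rc[:,0].round(3),Rc[:,2].round(3))
q=P-[p[0],p[1],0]; print('TCP in dispenser',(q@e).round(1),(q@np.array([-s,c,0])).round(1),P[2].round(1))
print('target',T.round(1),'shift tool',(Rc.T@d).round(1),'rotvec',R.from_matrix(Rc.T@Rt).as_rotvec().round(3))
E
python3 plan.py -6.5 130 4 1; python3 plan.py -6.5 130 4 -1
```

```text
clk 0.1 eef [154.2 630.9 238.5] F [ 0.38 -0.2  -0.31] w 85.2 q [-1.4   0.63  0.04  1.52 -0.03  1.   -0.02]
cur axes x,z [-0.    -0.002 -1.   ] [ 0.238  0.971 -0.002]
TCP in dispenser -100.3 826.6 238.5
target [ 588.  -117.1  130. ] shift tool [ 109.6 -599.1 -623.3] rotvec [ 0.914 -0.066 -0.031]
clk 0.1 eef [154.2 630.9 238.5] F [ 0.38 -0.2  -0.31] w 85.2 q [-1.4   0.63  0.04  1.52 -0.03  1.   -0.02]
cur axes x,z [-0.    -0.002 -1.   ] [ 0.238  0.971 -0.002]
TCP in dispenser -100.3 826.6 238.5
target [ 588.  -117.1  130. ] shift tool [ 109.6 -599.1 -623.3] rotvec [-2.226  0.037 -0.08 ]
```

```bash
python3 -m handwheel '1 0 -34 -36 0 0 0;1 0 -34 -36 0 0 0;1 0 -34 -36 0 0 0;1 0 -34 -36 0 0 0;1 0 -34 -36 0 0 0;1 0 -34 -36 0 0 0;1 0 -34 -36 0 0 0;1 0 -34 -36 0 0 0;1 0 -34 -36 0 0 0;1 0 -34 -36 0 0 0'; python3 plan.py -6.5 180 4 1
```

```text
clock: 1.1
eef_pos: [397.4, 200.7, 233.7]
tool_rot: [1.968, 1.566, -2.968]
force: [0.9, 0.3, 0.1]
width: 85.2
clk 1.1 eef [397.4 200.7 233.7] F [0.93 0.28 0.12] w 85.2 q [-0.58  0.35  0.07  2.07 -0.04  0.73  0.86]
cur axes x,z [-0.005 -0.001 -1.   ] [ 0.222  0.975 -0.002]
TCP in dispenser -52.1 334.7 233.7
target [ 588.  -117.1  180. ] shift tool [  53.1 -256.6 -267.4] rotvec [ 0.93  -0.069 -0.036]
```

```bash
python3 -m handwheel '1 3 -30 -32 0.13 -0.01 -0.005;1 3 -35 -28 0.13 -0.01 -0.005;1 3 -38 -23 0.13 -0.01 -0.005;1 3 -41 -18 0.13 -0.01 -0.005;1 3 -43 -12 0.13 -0.01 -0.005;1 3 -44 -6 0.13 -0.01 -0.005;1 3 -44 0 0.13 -0.01 -0.005'; python3 plan.py -6.5 150 4 1
```

```text
clock: 1.8
eef_pos: [560.8, -79.6, 210.6]
tool_rot: [0.037, 1.497, 0.437]
force: [1.7, 0.9, -0.3]
width: 85.5
clk 1.8 eef [560.8 -79.6 210.6] F [ 1.66  0.89 -0.27] w 85.5 q [-0.09  0.53  0.31  1.85 -0.29  0.74  0.79]
cur axes x,z [ 0.067  0.031 -0.997] [0.919 0.388 0.074]
TCP in dispenser -16.2 12.3 210.6
target [ 588.  -117.1  150. ] shift tool [ 61.1 -45.3   6. ] rotvec [-0.017  0.004 -0.002]
```

```bash
python3 -m handwheel '1 20 -15 2 0 0 0;1 20 -15 2 0 0 0;1 16 -13 2 -0.01 0 0;1 0 0 0 0 0 0'; python3 plan.py -6.5 100 4 1
python3 - <<'E'
from h import *
import cv2
c=camera_params('wrist');im=get_image('wrist');cv2.imwrite('pics/w1.png',im)
np.save('w1c.npy',c,allow_pickle=True)
p=np.load('pose.npy');co,s=np.cos(p[2]),np.sin(p[2])
L=np.array([[60,-10,55],[60,-56,55],[22,-56,55],[22,-10,55],[60,56,55],[60,10,55],[22,10,55],[22,56,55],[2,-33,55],[-110,0,30],[-110,-69,30],[-6,-33,42]],float)
W=np.c_[p[0]+co*L[:,0]-s*L[:,1],p[1]+s*L[:,0]+co*L[:,1],L[:,2]]
for q in proj(W,c): cv2.circle(im,tuple(int(round(x)) for x in q),2,(255,0,255),-1)
cv2.imwrite('pics/w1o.png',im)
E
```

```text
clock: 2.2
eef_pos: [589.2, -126.3, 152.3]
tool_rot: [-0.049, 1.497, 0.346]
force: [-0.4, 0.1, 0.8]
width: 85.0
clk 2.2 eef [ 589.2 -126.3  152.3] F [-0.44  0.12  0.76] w 85.0 q [ 0.02  0.66  0.27  1.8  -0.33  0.66  0.88]
cur axes x,z [ 0.069  0.025 -0.997] [0.92  0.384 0.074]
TCP in dispenser -9.2 -41.9 152.3
target [ 588.  -117.1  100. ] shift tool [52.3  9.1 -1.4] rotvec [-0.021  0.004  0.005]
```

View pics/w1o.png

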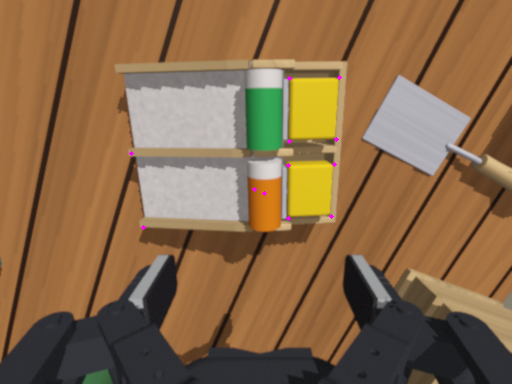

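The wrist view shows orange at (265,195) in the lower lane, with its pad centre near (311,190). The right finger sits at (350,260), on the pad side, and the overlay agrees within 3 px. Next I'll work out where the open fingertips are in the tool frame.

Run:
```python
from h import *
import cv2
im=cv2.imread('pics/w1.png');cv2.imwrite('pics/w1c.png',cv2.resize(im[240:340,110:410],None,fx=2.6,fy=2.6,interpolation=cv2.INTER_CUBIC))
c=np.load('w1c.npy',allow_pickle=True).item()
st=ctrl.read_state();P=np.array(st['eef_pos']);Rc=R.from_euler('xyz',st['tool_rot']).as_matrix()
print('cam in tool',Rc.T@(c['eye']-P))
# project candidates of tip corners
for x in(-8,-5,0,4,8):
    L=[[x,y,z] for z in(-42.5,42.5) for y in(-11,11)]
    print(x,proj(P+np.array(L)@Rc.T,c).round(0).tolist())
```

```text
cam in tool [-133.61744846   79.71118297   -0.75299065]
-8 [[177.0, 292.0], [173.0, 253.0], [344.0, 292.0], [349.0, 253.0]]
-5 [[179.0, 288.0], [175.0, 250.0], [343.0, 288.0], [347.0, 250.0]]
0 [[181.0, 282.0], [178.0, 245.0], [340.0, 282.0], [344.0, 245.0]]
4 [[183.0, 278.0], [180.0, 242.0], [338.0, 278.0], [342.0, 242.0]]
8 [[185.0, 274.0], [182.0, 238.0], [337.0, 274.0], [340.0, 239.0]]
```

View pics/w1c.png

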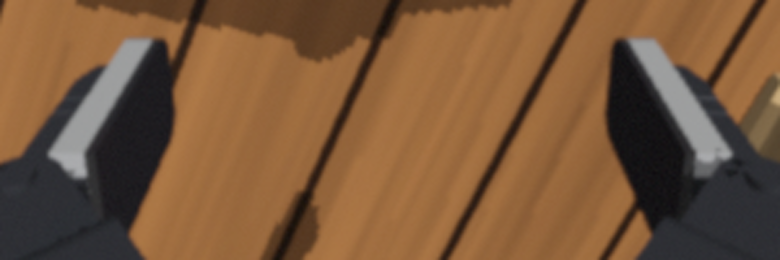

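```bash
python3 -m handwheel '1 13 5 -1 -0.02 0 0;1 13 4 -1 0 0 0;1 13 0 0 0 0 0;1 13 0 0 0 0 0;1 10 0 0 0 0 0;1 8 0 0 0 0 0;1 0 0 0 0 0 0;1 0 0 0 0 0 0'; python3 plan.py -6.5 75 4 1
```

```text
clock: 3.05
eef_pos: [590.0, -111.5, 83.6]
tool_rot: [-0.059, 1.492, 0.361]
force: [0.4, 0.4, -0.6]
width: 85.4
clk 3.05 eef [ 590.  -111.5   83.6] F [ 0.39  0.37 -0.58] w 85.4 q [ 0.03  0.75  0.2   1.85 -0.37  0.51  0.92]
cur axes x,z [ 0.074  0.028 -0.997] [0.91  0.407 0.079]
TCP in dispenser -2.5 -28.7 83.6
target [ 588.  -117.1   75. ] shift tool [ 8.2 -4.3 -4.7] rotvec [0.004 0.009 0.004]
```

```bash
python3 -m handwheel '1 5 -2 -2 0 0.005 0;1 5 -2 -2 0 0 0;1 5 0 0 0 0 0;1 0 0 0 0 0 0;1 0 0 0 0 0 0'; python3 plan.py -6.5 55 4 1
python3 - <<'E'
from h import *
import cv2
im=get_image('wrist');cv2.imwrite('pics/w2.png',im);im=get_image('scene');cv2.imwrite('pics/s2.png',cv2.resize(im[130:230,165:285],None,fx=6,fy=6,interpolation=cv2.INTER_CUBIC))
E
```

```text
clock: 3.55
eef_pos: [589.6, -117.7, 67.9]
tool_rot: [-0.082, 1.496, 0.338]
force: [-0.1, 0.3, 0.2]
width: 85.2
clk 3.55 eef [ 589.6 -117.7   67.9] F [-0.09  0.3   0.24] w 85.2 q [ 0.05  0.78  0.19  1.86 -0.38  0.48  0.94]
cur axes x,z [ 0.071  0.025 -0.997] [0.911 0.406 0.075]
TCP in dispenser -5.4 -34.2 67.9
target [ 588.  -117.1   55. ] shift tool [12.8  1.3 -2.1] rotvec [0.003 0.005 0.006]
```

View pics/w2.png

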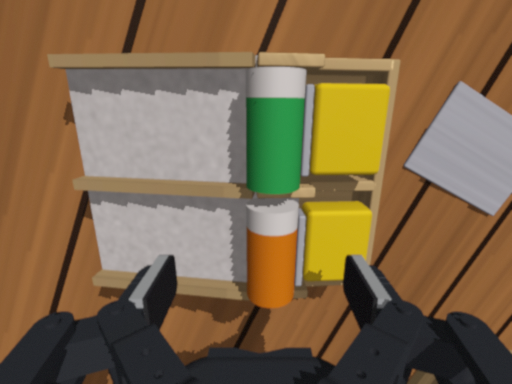

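View pics/s2.png

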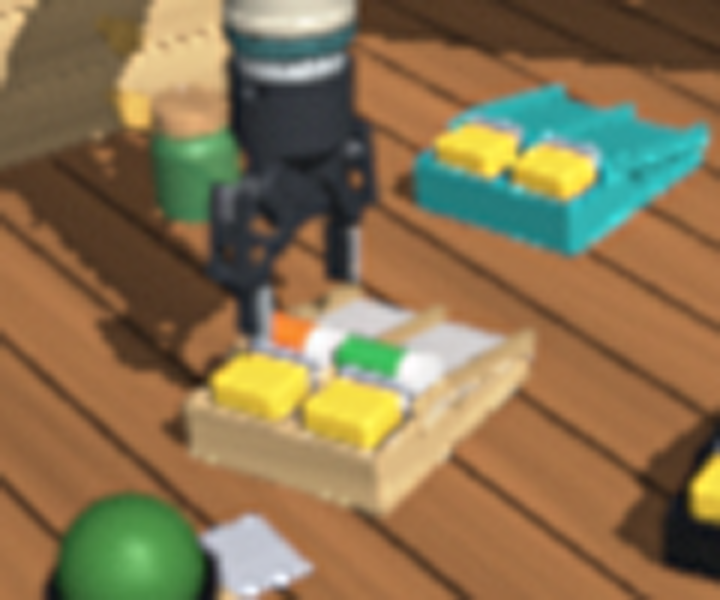

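```bash
cat > ov.py <<'E'
from h import *
import cv2,sys
p=np.load('pose.npy');co,s=np.cos(p[2]),np.sin(p[2])
L=np.array([[60,-10,55],[60,-56,55],[22,-56,55],[22,-10,55],[60,56,55],[60,10,55],[22,10,55],[22,56,55]],float)
W=np.c_[p[0]+co*L[:,0]-s*L[:,1],p[1]+s*L[:,0]+co*L[:,1],L[:,2]]
st=ctrl.read_state();P=np.array(st['eef_pos']);Rc=R.from_euler('xyz',st['tool_rot']).as_matrix()
T=P+np.array([[-5,y,z] for z in(-50,-42.5,42.5,50) for y in(-11,11)])@Rc.T
print(T.round(1)[:, 2])
a=cv2.imread('pics/w2.png');
for q in proj(W,camera_params('wrist')): cv2.circle(a,tuple(int(round(x)) for x in q),2,(255,0,255),-1)
for q in proj(T,camera_params('wrist')): cv2.circle(a,tuple(int(round(x)) for x in q),2,(255,255,0),-1)
b=cv2.imread('pics/s2.png')
for X,col in((W,(255,0,255)),(T,(255,255,0))):
  for q in proj(X,camera_params('scene')):
    q=(q-[165,130]+.5)*6-.5; cv2.circle(b,tuple(int(round(x)) for x in q),4,col,-1)
o=np.zeros((400,800,3),np.uint8);o[:300,:400]=cv2.resize(a,(400,300));o[:,400:]=b[150:550,100:500]
cv2.imwrite('pics/ov2.png',o)
E
python3 ov.py
```

```text
[69.4 69.3 70.  69.8 76.3 76.2 76.9 76.7]
```

View pics/ov2.png

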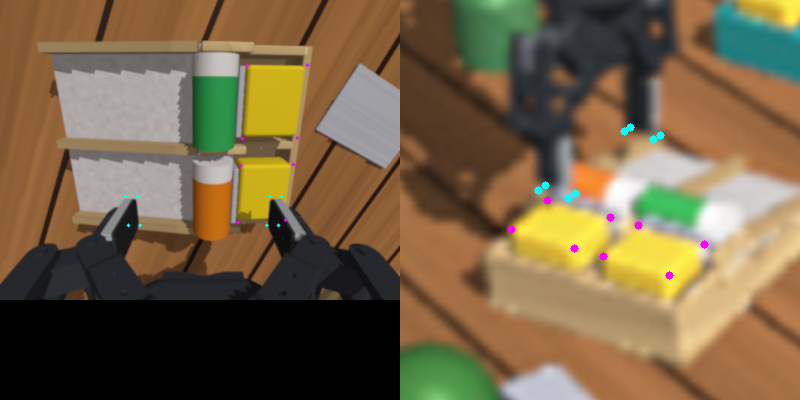

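```bash
python3 -m handwheel '1 6 1 -2 0 0 0;1 6 0 0 0 0 0;1 3 0 0 0 0 0;1 0 0 0 0 0 0;1 0 0 0 0 0 0'; python3 plan.py -6.5 40 4 1
```

```text
clock: 4.15
eef_pos: [588.4, -116.8, 51.6]
tool_rot: [-0.079, 1.496, 0.341]
force: [0.7, -0.2, -0.2]
width: 85.1
clk 4.15 eef [ 588.4 -116.8   51.6] F [ 0.69 -0.24 -0.22] w 85.1 q [ 0.06  0.8   0.18  1.86 -0.39  0.45  0.94]
cur axes x,z [ 0.071  0.025 -0.997] [0.91  0.407 0.075]
TCP in dispenser -6.0 -32.9 51.6
target [ 588.  -117.1   40. ] shift tool [11.6 -0.1 -1.3] rotvec [0.003 0.005 0.006]
```

```bash
python3 -m handwheel '1 0 0 0 0 0 0'
python3 - <<'E'
from h import *
import cv2
im=get_image('wrist');cv2.imwrite('pics/w3.png',im);a=get_image('scene')
o=np.zeros((384,800,3),np.uint8);o[:300,:400]=cv2.resize(im,(400,300));o[:,400:]=cv2.resize(a[160:224,190:257],(400,384),interpolation=cv2.INTER_CUBIC)
cv2.imwrite('pics/ov3.png',o)
E
```

```text
clock: 4.25
eef_pos: [588.4, -116.8, 51.6]
tool_rot: [-0.079, 1.496, 0.341]
force: [-0.4, -0.8, 1.0]
width: 85.6
```

View pics/ov3.png

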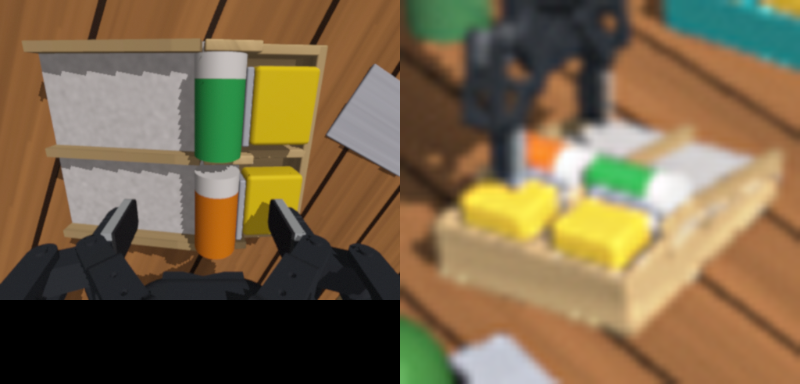

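The front finger is in the orange lane (left panel, 120,220), ahead of the tube at (216,210). The rear finger is just above the pad's top at (285,215). Pressing slowly.

```bash
python3 -m handwheel '1 2 0 0 0 0 0;1 2 0 0 0 0 0;1 0 0 0 0 0 0;1 0 0 0 0 0 0'; python3 -m handwheel '1 2 0 0 0 0 0;1 0 0 0 0 0 0;1 0 0 0 0 0 0'; python3 -m handwheel '1 2 0 0 0 0 0;1 0 0 0 0 0 0;1 0 0 0 0 0 0'
```

```text
clock: 4.75
eef_pos: [589.1, -116.7, 47.8]
tool_rot: [-0.086, 1.495, 0.334]
force: [-0.7, 0.1, 0.2]
width: 85.5
clock: 5.05
eef_pos: [589.4, -116.8, 45.8]
tool_rot: [-0.089, 1.495, 0.332]
force: [0.4, -0.4, 1.5]
width: 85.5
clock: 5.35
eef_pos: [589.4, -116.8, 43.9]
tool_rot: [-0.087, 1.495, 0.333]
force: [-0.3, 0.1, 2.1]
width: 85.1
```

```bash
python3 -m handwheel '1 2 0 0 0 0 0;1 2 0 0 0 0 0;1 0 0 0 0 0 0;1 0 0 0 0 0 0'; python3 plan.py -6.5 37 4 1
python3 - <<'E'
from h import *
import cv2
im=get_image('wrist');a=get_image('scene')
o=np.zeros((384,800,3),np.uint8);o[:300,:400]=cv2.resize(im,(400,300));o[:,400:]=cv2.resize(a[160:224,190:257],(400,384),interpolation=cv2.INTER_CUBIC)
cv2.imwrite('pics/ov4.png',o)
E
```

```text
clock: 5.75
eef_pos: [589.5, -116.8, 39.8]
tool_rot: [-0.087, 1.495, 0.333]
force: [-1.9, -0.3, 2.4]
width: 85.5
clk 5.75 eef [ 589.5 -116.8   39.8] F [-1.93 -0.33  2.38] w 85.5 q [ 0.06  0.82  0.17  1.86 -0.39  0.43  0.95]
cur axes x,z [ 0.072  0.025 -0.997] [0.91  0.407 0.076]
TCP in dispenser -5.0 -33.3 39.8
target [ 588.  -117.1   37. ] shift tool [ 2.6  0.4 -1.7] rotvec [0.003 0.006 0.006]
```

View pics/ov4.png

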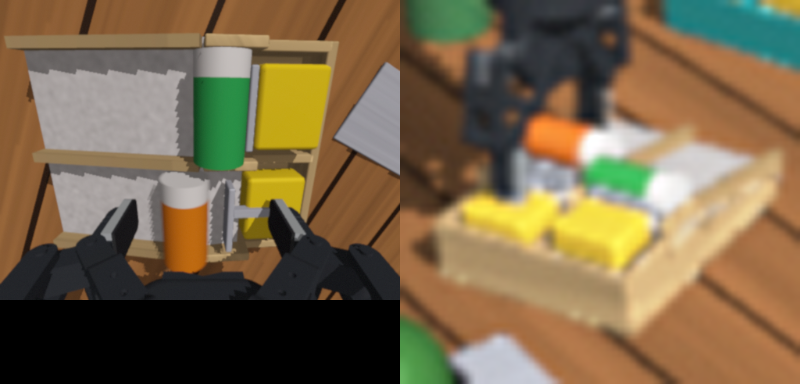

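The tube is over the crest (left panel, 185,222), clear of the pusher. I'll wait and see whether it has come to rest against the finger.

```bash
python3 -m handwheel '1 0 0 0 0 0 0;1 0 0 0 0 0 0;1 0 0 0 0 0 0;1 0 0 0 0 0 0;1 0 0 0 0 0 0'; python3 plan.py -6.5 37 4 1
python3 - <<'E'
from h import *
import cv2
im=get_image('wrist');a=get_image('scene');t=get_image('top')
cv2.imwrite('pics/w5.png',im);cv2.imwrite('pics/s5.png',a)
o=np.zeros((384,800,3),np.uint8);o[:300,:400]=cv2.resize(im,(400,300));o[:,400:]=cv2.resize(a[160:224,190:257],(400,384),interpolation=cv2.INTER_CUBIC)
cv2.imwrite('pics/ov5.png',o)
E
```

```text
clock: 6.35
eef_pos: [589.5, -116.8, 39.9]
tool_rot: [-0.087, 1.495, 0.333]
force: [-1.6, 0.3, 2.4]
width: 85.3
clk 6.35 eef [ 589.5 -116.8   39.9] F [-1.58  0.3   2.36] w 85.3 q [ 0.06  0.82  0.17  1.86 -0.39  0.43  0.95]
cur axes x,z [ 0.072  0.025 -0.997] [0.91  0.407 0.076]
TCP in dispenser -5.0 -33.3 39.9
target [ 588.  -117.1   37. ] shift tool [ 2.8  0.4 -1.7] rotvec [0.003 0.006 0.006]
```

View pics/ov5.png

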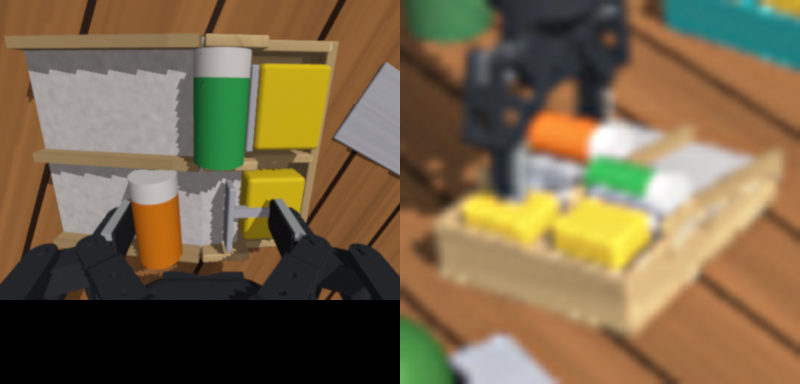

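```bash
python3 -m handwheel '1 0 0 0 0 0 0;1 0 0 0 0 0 0;1 0 0 0 0 0 0;1 0 0 0 0 0 0;1 0 0 0 0 0 0;1 0 0 0 0 0 0;1 0 0 0 0 0 0;1 0 0 0 0 0 0'
python3 - <<'E'
from h import *
import cv2
im=get_image('wrist');a=get_image('scene');t=get_image('top')
for i,n in((im,'w5'),(a,'s5')):
    d=cv2.absdiff(i,cv2.imread(f'pics/{n}.png')).max(2); ys,xs=np.where(d>40); print(n,len(xs),(xs.min(),xs.max(),ys.min(),ys.max()) if len(xs) else '')
o=np.zeros((400,800,3),np.uint8);o[:,:400]=cv2.resize(im[200:384,100:284],(400,400),interpolation=cv2.INTER_CUBIC);o[:384,400:]=cv2.resize(t[145:241,255:355],(400,384),interpolation=cv2.INTER_CUBIC)
cv2.imwrite('pics/ov6.png',o); cv2.imwrite('pics/w6.png',im)
cv2.imwrite('pics/top6.png',t)
cv2.imwrite('pics/s6.png',a)
E
```

```text
clock: 7.3
eef_pos: [589.5, -116.8, 39.9]
tool_rot: [-0.087, 1.495, 0.333]
force: [-0.6, 0.2, 2.7]
width: 85.5
w5 0 
s5 0
```

View pics/ov6.png

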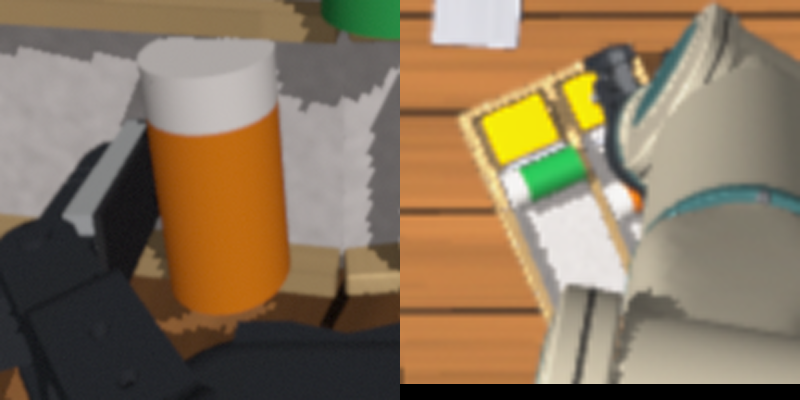

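The tube hasn't moved between two wrist pictures 0.95 s apart. It touches the front finger's face (left crop, about 150,200) and is clear of the pusher. I'll do one numeric check of the tube's position and of the green tube, then hand in.

Run:
```python
from h import *
import cv2
p=np.load('pose.npy');co,s=np.cos(p[2]),np.sin(p[2])
c=camera_params('wrist');im=cv2.imread('pics/w6.png');hsv=cv2.cvtColor(im,cv2.COLOR_BGR2HSV)
m=cv2.inRange(hsv,(5,170,100),(20,255,255));n,l,st,ce=cv2.connectedComponentsWithStats(m);i=1+np.argmax(st[1:,4])
b=back(ce[i],60,c)[0]-[p[0],p[1],0];print('orange part, disp x,y',b[0]*co+b[1]*s,-b[0]*s+b[1]*co,ce[i])
for f in('top0','top6'):
    hsv=cv2.cvtColor(cv2.imread(f'pics/{f}.png'),cv2.COLOR_BGR2HSV)[160:210,270:310]
    m=cv2.inRange(hsv,(60,150,80),(80,255,255));print(f,np.argwhere(m).mean(0),(m>0).sum())
print(ctrl.finish_job())
```

```text
orange part, disp x,y -33.15807847441805 -38.24997477866321 [202.50587979 299.74390244]
top0 [27.60747664 23.00934579] 107
top6 [27.60747664 23.00934579] 107
the job is handed in; nothing more can be done
None
```

The orange tube popped over its crest and is resting on its ramp against the front finger, and I have handed the job in. I stood the front finger in the orange lane (dispenser y = -33) and pressed that lane's yellow pad with the rear fingertip. The jaws stayed fully open throughout, so the tube was never pinched or lifted.

**Last checks:**
- **Tube:** its axis is at about dispenser x = -33, past the crest at -6. That fits leaning on the finger face, which I estimate at about -48. Wrist and scene pictures 0.95 s apart show no movement, and there is a clear gap to the pusher.
- **Pad:** it is still held down, by an estimated 6 to 7 mm. The tube went over a little before the 7 to 8 mm the description gives.
- **Forces and time:** the forces I read peaked at about 3 N, and the job took about 7.4 s.
- **Green tube:** it did not move; its pixels in the top view are identical before and after.
- **Other objects:** I only looked at them in the pictures and did not measure them. The arm touched nothing there that I could see.

No check failed. In the scene view, the predicted fingertip positions were off by about 2 pixels (roughly 6 mm), so I judged contact from the force reading instead.

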